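# Put the condiments back in their own stands

### The arm

A 6-joint arm with a two-finger parallel gripper is mounted at the origin on a cart in front of the work surface, level with it; the furniture and walls round the work are solid. World frame = base frame: x ahead of the robot, y to its left, z up, the work surface at z = 0. Lengths are in m, angles in degrees, forces in N, time in s.
With the tool pointing down it reaches from about 0.325 to 0.85 m from the base axis. Payload 15.5 kg.
Tool frame: the origin (TCP) lies midway between the tips of the shut fingers; the grasp point (between the pads) lies 19 mm behind it (env.tcp_to_grasp is the distance from the TCP to the grasp point, in m); z points along the fingers, y is the direction in which the jaws open and shut (so a half turn about z gives the same grasp; the last joint's range is limited). The gripper opens to 91 mm and grips with 3 to 60 N. Pads are 32 mm wide; open, the fingers measure 118 mm over their backs; the gripper's body (76 mm by 178 mm) begins 60 mm behind the grasp point.
Start: joints at [-69.414, 28.281, 77.091, -0, 74.628, -5.472], TCP at [0.275, -0.561, 0.182] pointing down, gripper open.
Joint ranges: [-166.48, 166.48], [-47.26, 123.95], [12.59, 153.08], [-70.14, 250.14], [6.76, 159.57], [-176.63, 176.63]. Speed limits (degrees/s): [108.29, 108.29, 147.25, 172.46, 172.46, 172.46].

### API

Orientations are given as a 3x3 rotation matrix whose columns are the frame's x, y, z axes.
In Python, from bench import env, optics, job, models gives the robot as it stands. Calls block until the motion is done:
- env.move_ptp(position, orientation): joint-space move of the TCP to a pose.
- env.line_to(position, vel=0.15, ori=None): straight line of the TCP; ori=None keeps the orientation; vel is the mean speed in m/s.
- env.movej(angles): joint-space move.
- env.gripper_to(opening): finger opening in m; the grip force is fixed at half the most; returns when the fingers have stopped.
- env.wait(seconds).
- env.ik(position, orientation): joint angles nearest the present ones, or None.
- env.state(): the state.
- optics.grab_frame(name): name is "side" or "top" or "wrist"; returns the picture (480x640x3 uint8, red, green, blue); there is no depth.
- optics.camera_model(name): a dict with "K" (3x3 intrinsics, pixels), "dist" ([k1, k2, p1, p2, k3] as OpenCV has them; the pictures are not rectified), "rvec" (rotation vector, rad) and "tvec" (3), from world to camera coordinates, as OpenCV has them. Camera axes: x right, y down, z forward; pixel columns grow to the right and rows downward; lengths in m; the calibration is good to about 2 mm. A picture is of the moment at which its call begins: read the wrist's pose just before it. camera_model takes no time and is no camera call; for the wrist camera it gives the pose at the moment of the call.
A pose or a line that the arm cannot do raises env.MotionError and nothing moves.
- job.finish_job(): hands the job in, once; it reports no verdict.
Trained networks look in the newest picture that a camera, given by its name, has taken for a name from the list of things; names that differ only in an ending like _2 or _b are one class to them, and where a whole thing is asked for, a point or a joint stands for the part that bears it (a point fixed in the world has none). Each returns a list of dicts, best first, with "p" (0 to 1); they miss things now and then, are a little off and sometimes report something else, mostly with a low value. They report only what shows in the picture. A call takes as long as a camera call. They do not tell look-alikes from the thing itself.
- models.masks_of(camera, name): "mask" (480x640 bool, what is visible of it) and "position" ([row, column] in pixels, amid what is visible of it).
The state is a dict: "clock": time; "joints": joint angles; "qvel": joint speeds; "effort": joint torques, N m; "tool_pos": TCP position; "orientation": TCP orientation; "force": force on the tool from outside, world axes, zero at the start; "torque": the same for the moment, N m; "width": finger opening in m.
Only numpy, scipy, OpenCV 4.12 (cv2) and the standard library are available. Lean on these libraries where they do the work, as an engineer would, in place of code of your own. Each camera call takes 0.05 s, during which the arm holds its last target. There are 200 camera calls.

### The job

The sauce bottle, the spice shaker and the napkin pack each stand in the wrong place. Put each into its own: the bottle down in the narrow well of the round wooden stand, the shaker down in the wide well of the square wooden stand, and the napkin pack flat in the steel tray, lengthwise within its walls; the empty rubber mat is free for setting something down meanwhile. Keep bottle and shaker upright, leave the tape roll, cup and marker pen where they are, and let go of everything at the end.

Things in the scene. Friction and masses are not known exactly. Their poses are not given: they have to be found in the camera images.
- round_stand: Round wooden stand, fixed to the counter: disc 110 mm across, 16 mm high, with a narrow round well of 39 mm diameter in the middle, 10 mm deep (well floor 6 mm above the counter). Home of the sauce bottle; at the start the napkin pack lies across it and hides the well, the disc's edge shows on both sides. Origin: centre of the underside, z up.
- square_stand: Square wooden stand, fixed to the counter: 90 x 90 mm, 16 mm high, with a wide round well of 55 mm diameter in the middle, 10 mm deep (well floor 6 mm above the counter). Home of the shaker; at the start the sauce bottle stands in its well. Origin: centre of the underside, axes along the sides, z up.
- napkin_tray: Low steel tray, fixed to the counter: 94 mm (own x) by 144 mm (own y) outside, 13 mm high, walls and floor 5 mm thick, so 84 x 134 mm inside. Home of the napkin pack; at the start the shaker stands in it. Origin: centre of the underside, z up.
- mat: Empty rubber mat, fixed to the counter: 100 x 100 mm, 3 mm thick. A free spot to set something down on meanwhile. Origin: centre of the underside, z up.
- napkin_pack: Yellow box of paper napkins with some paper bulging out of its top: a firm box 66 mm (own x) by 115 mm (own y) and 48 mm high, with soft-looking paper (not solid) up to 71 mm; 0.13 to 0.25 kg. Grasp it across the 66 mm side. Loose; origin: centre of the underside, z up.
- sauce_bottle: Small dark brown bottle with a pale gold cap: body 25 mm diameter up to 64 mm, cap 17.6 mm diameter up to 78 mm, 0.04 kg. Loose, upright; origin: centre of the underside, z up.
- shaker: Glass spice shaker with red spice and a steel cap: 41 mm diameter up to 64 mm, cap 39 mm diameter up to 87 mm, 0.1 to 0.21 kg. Loose, upright; origin: centre of the underside, z up.
- tape: Bystander: roll of brown tape lying flat, 96 mm across, 48 mm high. Loose; origin: centre of the underside.
- cup: Bystander: steel cup, 77 mm across the rim, 101 mm high. Loose; origin: centre of the underside.
- pen: Bystander: marker pen lying flat, 135 mm long (own y), 17 mm thick. Loose; origin: centre of the underside.
Things that resemble listed ones, but are neither listed nor needed, are in the scene too. There is more than one size of the sauce_bottle; the one meant has the size given above.

How it is judged:
By the outcome, as a careful person would: the job done as asked, in the order asked, and still so for the second after the job is handed in, with the robot touching nothing.
It also fails if it takes over 109 s, if anything falls off the work surface, if the arm or the gripper's body presses on something with over 40 N, if the wrist force passes 120 N, or if a joint passes its speed limit or range.

## Working session

There is one attempt and no reset: what is moved stays moved. The work goes in short steps, each a Python script; the robot and the scene stay as the last script left them, time stands still between calls to the robot, and variables do not carry over. Pictures are saved under pics/ and viewed, on a budget of 14 in all, crops included, one or two more only if the job needs it, and the job is handed in when it is done.

```bash
ls; mkdir -p pics; cat > h.py <<'E'
import numpy as np, cv2
from bench import env, optics, job, models
def grab(n,f=None):
    im=optics.grab_frame(n)
    if f: cv2.imwrite(f'pics/{f}.png',im[:,:,::-1])
    return im
def ray(n,rc,z,cm=None):
    "pixel (row,col) -> world point on plane z"
    cm=cm or optics.camera_model(n)
    R=cv2.Rodrigues(np.array(cm['rvec'],float))[0];t=np.array(cm['tvec'],float).ravel()
    p=cv2.undistortPoints(np.array([[[rc[1],rc[0]]]],float),np.array(cm['K'],float),np.array(cm['dist'],float))[0,0]
    d=R.T@np.array([p[0],p[1],1]);c=-R.T@t
    return c+d*(z-c[2])/d[2]
def proj(n,P,cm=None):
    cm=cm or optics.camera_model(n)
    return cv2.projectPoints(np.array(P,float).reshape(-1,3),np.array(cm['rvec'],float),np.array(cm['tvec'],float),np.array(cm['K'],float),np.array(cm['dist'],float))[0][:,0]
def down(a):
    "tool down, jaw axis (y) at angle a deg from world x"
    a=np.radians(a);y=np.array([np.cos(a),np.sin(a),0]);z=np.array([0,0,-1.]);return np.column_stack([np.cross(y,z),y,z])
E
python3 - <<'E'
from h import *
for c in('top','side'):
    grab(c,c+'0')
    for n in 'round_stand square_stand napkin_tray mat napkin_pack sauce_bottle shaker tape cup pen'.split():
        for d in models.masks_of(c,n):
            if d['p']>.3: print(c,n,round(d['p'],2),np.round(d['position']),d['mask'].sum(),np.round(ray(c,d['position'],0.0),3))
print(env.state()['orientation'],env.state()['clock'])
E
```

```text
pics
top round_stand 0.64 [261. 402.] 340 [ 0.517 -0.218  0.   ]
top square_stand 0.69 [271. 227.] 1024 [0.474 0.272 0.   ]
top square_stand 0.68 [275. 400.] 1182 [ 0.475 -0.213  0.   ]
top napkin_tray 0.75 [278. 283.] 1614 [0.459 0.115 0.   ]
top mat 0.68 [263. 397.] 276 [ 0.51  -0.206  0.   ]
top mat 0.57 [267. 336.] 1280 [ 0.494 -0.032  0.   ]
top napkin_pack 0.93 [274. 397.] 1138 [ 0.478 -0.206  0.   ]
top sauce_bottle 0.68 [225. 203.] 211 [0.603 0.344 0.   ]
top sauce_bottle 0.48 [271. 224.] 93 [0.474 0.28  0.   ]
top shaker 0.71 [284. 286.] 183 [0.443 0.104 0.   ]
top tape 0.85 [276. 164.] 620 [0.455 0.449 0.   ]
top cup 0.79 [225. 170.] 265 [0.599 0.437 0.   ]
top cup 0.7 [264. 446.] 203 [ 0.509 -0.343  0.   ]
top pen 0.57 [265. 446.] 257 [ 0.508 -0.344  0.   ]
side round_stand 0.79 [233. 240.] 330 [ 0.507 -0.207  0.   ]
side round_stand 0.46 [210. 246.] 1741 [ 0.426 -0.239  0.   ]
side square_stand 0.86 [278. 432.] 1192 [0.474 0.265 0.   ]
side square_stand 0.52 [233. 239.] 349 [ 0.509 -0.209  0.   ]
side napkin_tray 0.69 [254. 374.] 1719 [0.452 0.122 0.   ]
side mat 0.55 [244. 304.] 1190 [ 0.484 -0.043  0.   ]
side napkin_pack 0.7 [212. 246.] 1765 [ 0.43  -0.235  0.   ]
side sauce_bottle 0.69 [309. 451.] 768 [0.544 0.324 0.   ]
side sauce_bottle 0.58 [267. 438.] 339 [0.435 0.269 0.   ]
side shaker 0.66 [236. 360.] 503 [0.406 0.07  0.   ]
side tape 0.91 [282. 512.] 1492 [0.418 0.425 0.   ]
side cup 0.66 [322. 491.] 2132 [0.547 0.406 0.   ]
side pen 0.76 [217. 191.] 235 [ 0.503 -0.354  0.   ]
[[ 8.98350073e-01  4.39280259e-01 -2.60103176e-05]
 [ 4.39280260e-01 -8.98350070e-01  6.98991051e-05]
 [ 7.33892642e-06 -7.42196853e-05 -9.99999997e-01]] 1.1
```

View pics/top0.png

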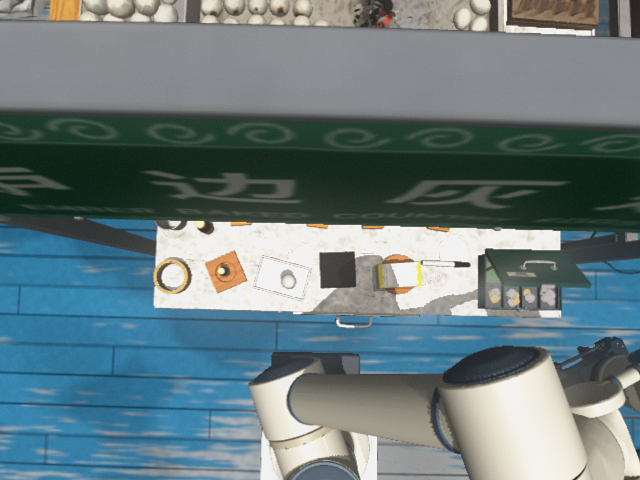

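View pics/side0.png

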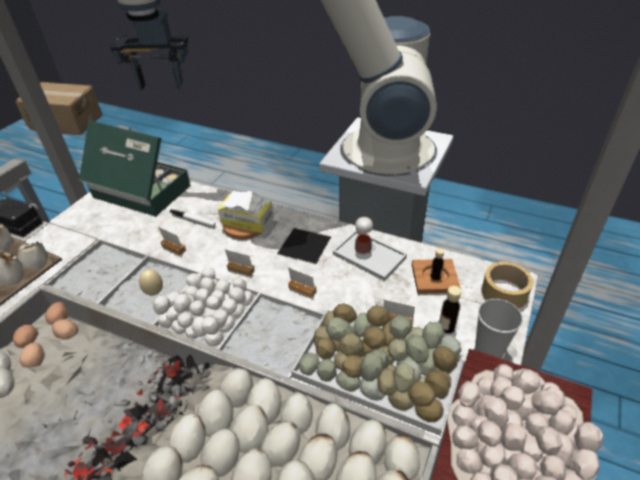

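The top view shows the tray at (278,283), the square stand with the small bottle at (271,227), the mat at (267,336) and the pack on the round stand at (274,400). The side view confirms this. The larger look-alike bottle is by the cup at (309,451), and there is a canopy over the far side. Next I'll take wrist looks.

```bash
python3 - <<'E'
from h import *
env.line_to([0.275,-0.561,0.32],vel=.3)
env.line_to([0.40,-0.2,0.32],vel=.3,ori=down(0))
def look(f):
    im=grab('wrist',f);cm=optics.camera_model('wrist')
    for n,z in dict(round_stand=.016,square_stand=.016,napkin_tray=.01,mat=.003,napkin_pack=.064,sauce_bottle=.084,shaker=.09,pen=.01).items():
        for d in models.masks_of('wrist',n):
            if d['p']>.3:
                m=d['mask'].astype(np.uint8);c=max(cv2.findContours(m,0,2)[0],key=cv2.contourArea)
                print(n,round(d['p'],2),np.round(d['position']),m.sum(),np.round(ray('wrist',d['position'],z),3))
                if n in('napkin_tray','mat','napkin_pack','square_stand'):
                    b=cv2.boxPoints(cv2.minAreaRect(c));print(np.round([ray('wrist',p[::-1],z)[:2] for p in b],3).tolist())
look('w1')
env.line_to([0.42,0.16,0.32],vel=.3)
look('w2')
print(env.state()['clock'],np.round(env.state()['joints']))
E
```

```text
round_stand 0.95 [185. 350.] 1057 [ 0.44  -0.208  0.016]
mat 0.66 [ 46. 394.] 7399 [ 0.489 -0.047  0.003]
[[0.435, 0.002], [0.535, 0.003], [0.541, -0.093], [0.436, -0.094]]
napkin_pack 0.75 [183. 384.] 6519 [ 0.474 -0.197  0.064]
[[0.433, -0.144], [0.503, -0.139], [0.519, -0.255], [0.445, -0.261]]
pen 0.85 [282. 401.] 1036 [ 0.512 -0.339  0.01 ]
round_stand 0.84 [406. 380.] 344 [ 0.511 -0.174  0.016]
round_stand 0.55 [314. 368.] 3829 [ 0.488 -0.024  0.016]
napkin_tray 0.78 [200. 356.] 6954 [0.469 0.132 0.01 ]
[[0.396, 0.056], [0.431, 0.197], [0.522, 0.175], [0.494, 0.03]]
mat 0.92 [313. 368.] 3851 [ 0.49  -0.029  0.003]
[[0.433, 0.011], [0.533, 0.016], [0.542, -0.068], [0.437, -0.073]]
napkin_pack 0.93 [403. 354.] 1229 [ 0.468 -0.129  0.064]
[[0.436, -0.107], [0.5, -0.107], [0.502, -0.149], [0.437, -0.148]]
napkin_pack 0.73 [238. 343.] 1441 [0.45  0.099 0.064]
[[0.425, 0.126], [0.464, 0.133], [0.475, 0.074], [0.435, 0.067]]
sauce_bottle 0.79 [ 77. 365.] 550 [0.468 0.272 0.084]
sauce_bottle 0.67 [ 24. 485.] 2074 [0.584 0.323 0.084]
shaker 0.65 [238. 342.] 1432 [0.446 0.107 0.09 ]
shaker 0.31 [ 76. 365.] 555 [0.467 0.273 0.09 ]
5.3833 [13.  7. 87. -0. 86. 13.]
```

View pics/w1.png

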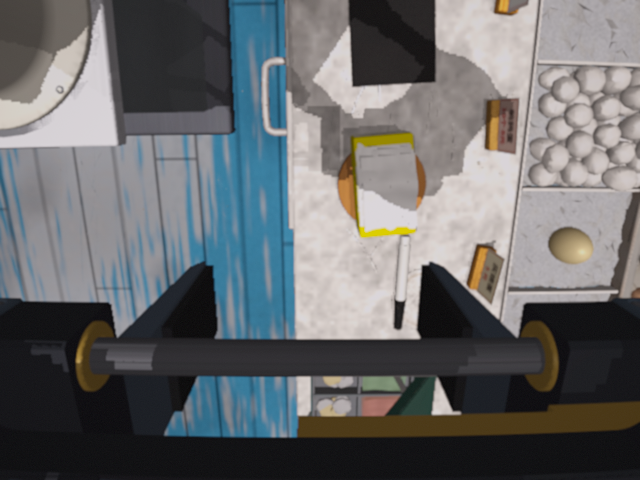

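View pics/w2.png

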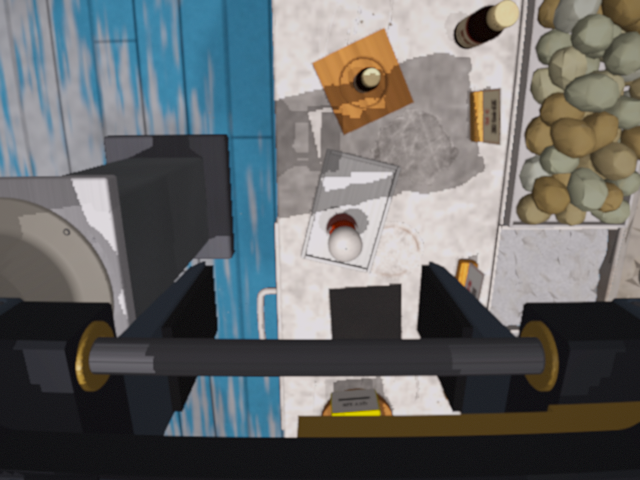

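The first wrist view shows the pack with box corners near (353,138), (412,132), (418,232) and (360,238), the disc spanning cols 338–426 at row 185, and the pen just below the pack. The second shows the tray corners (330,150), (397,167), (368,270) and (304,252), and the square stand corners (383,29), (412,103), (345,133) and (312,62).

```bash
python3 - <<'E'
from h import *
cm2=optics.camera_model('wrist')
R=cv2.Rodrigues(cm2['rvec'])[0];c2=-R.T@np.ravel(cm2['tvec']);print('cam-tcp',np.round(c2-env.state()['tool_pos'],3))
cm1=dict(cm2);cm1['tvec']=-R@(c2+np.array([-.02,-.36,0]))
def quad(cm,pts,z):
    P=np.array([ray('wrist',(r,c),z,cm)[:2] for c,r in pts]);print(np.round(P,3).tolist(),P.mean(0).round(4),[np.round(np.linalg.norm(P[i]-P[i-1]),3) for i in range(4)],
     'edge dirs',[np.round(np.degrees(np.arctan2(*(P[i]-P[i-1])[::-1])),1) for i in range(4)])
print('pack');quad(cm1,[(353,138),(412,132),(418,232),(360,238)],.064)
print('disc');quad(cm1,[(338,185),(338,185),(426,185),(426,185)],.016)
print('tray');quad(cm2,[(330,150),(397,167),(368,270),(304,252)],.013)
print('sq');quad(cm2,[(383,29),(412,103),(345,133),(312,62)],.016)
print('mat');quad(cm2,[(329,288),(401,284),(401,284),(329,288)],.003)
E
```

```text
cam-tcp [-0.001  0.08   0.202]
pack
[[0.438, -0.148], [0.502, -0.142], [0.516, -0.254], [0.449, -0.261]] [ 0.4763 -0.2012] [np.float64(0.113), np.float64(0.064), np.float64(0.113), np.float64(0.067)] edge dirs [np.float64(95.4), np.float64(5.9), np.float64(-83.0), np.float64(-173.9)]
disc
[[0.425, -0.208], [0.425, -0.208], [0.534, -0.208], [0.534, -0.208]] [ 0.4796 -0.2076] [np.float64(0.108), np.float64(0.0), np.float64(0.108), np.float64(0.0)] edge dirs [np.float64(-179.9), np.float64(0.0), np.float64(0.1), np.float64(0.0)]
tray
[[0.435, 0.194], [0.517, 0.174], [0.486, 0.04], [0.403, 0.065]] [0.4605 0.1181] [np.float64(0.134), np.float64(0.084), np.float64(0.138), np.float64(0.087)] edge dirs [np.float64(76.0), np.float64(-13.9), np.float64(-102.9), np.float64(163.4)]
sq
[[0.494, 0.33], [0.531, 0.249], [0.453, 0.215], [0.414, 0.294]] [0.4729 0.2719] [np.float64(0.087), np.float64(0.088), np.float64(0.085), np.float64(0.089)] edge dirs [np.float64(24.0), np.float64(-65.3), np.float64(-156.0), np.float64(116.1)]
mat
[[0.436, 0.01], [0.533, 0.015], [0.533, 0.015], [0.436, 0.01]] [0.4846 0.0124] [np.float64(0.0), np.float64(0.098), np.float64(0.0), np.float64(0.098)] edge dirs [np.float64(0.0), np.float64(3.3), np.float64(0.0), np.float64(-176.7)]
```

```bash
python3 - <<'E'
from h import *
o=down(6)
env.gripper_to(.091)
env.line_to([0.476,-0.201,0.16],vel=.35,ori=o)
env.line_to([0.476,-0.201,0.036],vel=.12)
env.gripper_to(.05); s=env.state();print('w',s['width'],s['force'])
env.line_to([0.476,-0.201,0.11],vel=.15); s=env.state();print('w',s['width'],s['force'])
env.line_to([0.487,-0.038,0.11],vel=.2,ori=down(3))
env.line_to([0.487,-0.038,0.025],vel=.12)
env.gripper_to(.091);print(env.state()['force'])
env.line_to([0.487,-0.038,0.16],vel=.25)
env.line_to([0.47,-0.28,0.30],vel=.35,ori=down(0))
im=grab('wrist','w3')
cm=optics.camera_model('wrist')
for n,z in dict(round_stand=.016,pen=.01,napkin_pack=.05).items():
    for d in models.masks_of('wrist',n):
        if d['p']>.3: print(n,round(d['p'],2),np.round(d['position']),d['mask'].sum(),np.round(ray('wrist',d['position'],z),4))
print(env.state()['clock'])
E
```

```text
w 0.04994317567871863 [ 0.3264521   0.12571174 -0.63676456]
w 0.0501813381144631 [-0.10947134  0.5867473   0.38928367]
[ 0.14909004 -0.8285998  -0.40238841]
round_stand 0.64 [122. 357.] 1635 [ 0.5139 -0.2098  0.016 ]
pen 0.87 [229. 352.] 1271 [ 0.5119 -0.3369  0.01  ]
napkin_pack 0.57 [112. 324.] 7629 [ 0.4762 -0.1998  0.05  ]
napkin_pack 0.37 [230. 352.] 1316 [ 0.5084 -0.3277  0.05  ]
13.9333
```

View pics/w3.png

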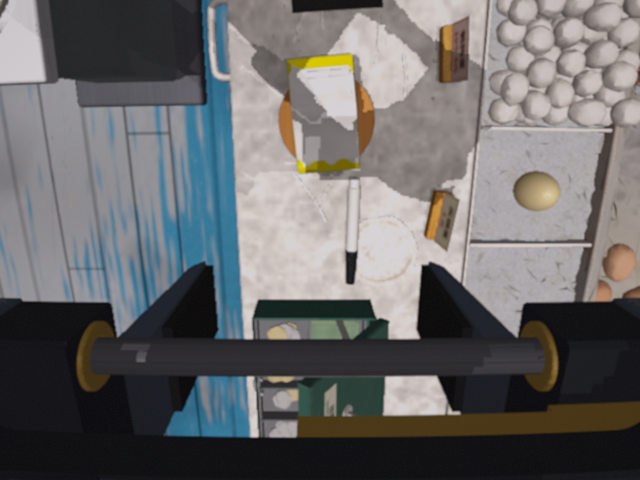

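The pack has not moved: it is still across the disc around (322,112). The fingers closed to 50 mm without touching it. I'll repeat the descent and look before closing.

```bash
python3 - <<'E'
from h import *
print(env.tcp_to_grasp, proj('wrist',env.state()['tool_pos']), env.state()['width'])
env.line_to([0.476,-0.201,0.16],vel=.35,ori=down(6))
env.line_to([0.476,-0.201,0.036],vel=.15)
s=env.state();print(s['tool_pos'],s['orientation'],s['width'],s['force'])
a=grab('side');b=grab('wrist')
u,v=proj('side',s['tool_pos'])[0];print(u,v)
u,v=int(u),int(v)
A=cv2.resize(a[v-75:v+75,u-100:u+100],(400,300),interpolation=cv2.INTER_CUBIC)
cv2.imwrite('pics/d1.png',np.hstack([A,cv2.resize(b,(400,300))])[:,:,::-1])
E
```

```text
0.0188 [[318.38936692 270.95639017]] 0.09066034641426388
[ 0.47668417 -0.20160075  0.03696951] [[-1.04199466e-01  9.94555372e-01  1.44344927e-03]
 [ 9.94555933e-01  1.04200740e-01 -8.37288041e-04]
 [-9.83137801e-04  1.34834607e-03 -9.99998608e-01]] 0.09104379054435904 [-0.13616936  0.62011098  0.24439774]
246.38210036474672 214.1643555506324
```

View pics/d1.png

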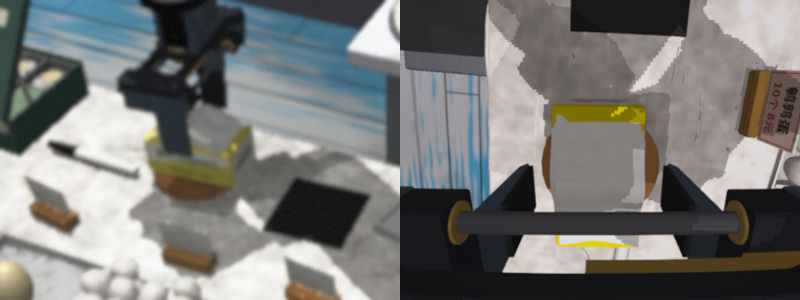

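```bash
python3 - <<'E'
from h import *
env.gripper_to(.0)
s=env.state();print(s['tool_pos'],s['width'],s['force'])
a=grab('side');b=grab('wrist')
u,v=map(int,proj('side',s['tool_pos'])[0])
A=cv2.resize(a[v-75:v+75,u-100:u+100],(400,300),interpolation=cv2.INTER_CUBIC)
cv2.imwrite('pics/d2.png',np.hstack([A,cv2.resize(b,(400,300))])[:,:,::-1])
E
```

```text
[ 0.47600213 -0.20097595  0.03599465] 0.0006792457213233593 [ 0.28511897  0.33451513 -0.26758851]
```

View pics/d2.png

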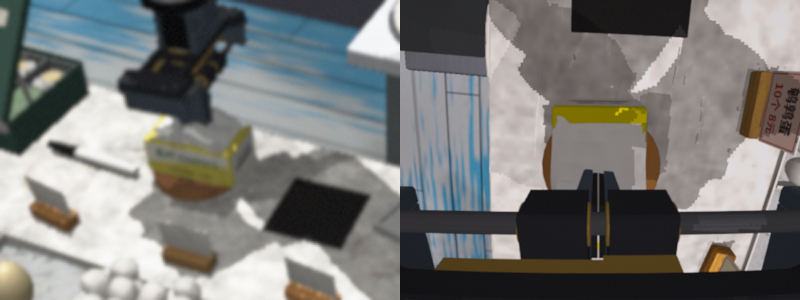

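The fingers close fully through the paper zone, so the tips must be above the 64 mm box top although the reported TCP z is 36 mm. The tip spacing in the wrist image also suggests tips about 29 mm higher than reported. I'll probe gently onto the box top with closed fingers to measure it.

```bash
python3 - <<'E'
from h import *
t0=env.state()['clock']; z=.036; f0=env.state()['force'][2]
while z>.012:
    z-=.002
    env.line_to([0.476,-0.201,z],vel=.04)
    f=env.state()['force'][2]-f0
    if abs(f)>2.5: break
print(z,f,env.state()['tool_pos'],env.state()['clock']-t0)
E
```

```text
0.031999999999999994 10.940990470856033 [ 0.47619026 -0.20113957  0.03235605] 0.5
```

The tips touched the 64 mm box top at a reported z of about 0.0335. The real tips are therefore about 30 mm above the reported TCP, matching the image estimate. I'll apply that offset and regrasp.

```bash
cat >> h.py <<'E'
OFF=.0305  # real tip z = reported + OFF
def L(x,y,z,vel=.2,a=None): env.line_to([x,y,z-OFF],vel=vel,ori=None if a is None else down(a))
E
python3 - <<'E'
from h import *
env.line_to([0.476,-0.201,0.09],vel=.3)
env.gripper_to(.091)
L(0.476,-0.201,0.036,.2)
env.gripper_to(.0); s=env.state();print('w',s['width'],s['force'])
if s['width']>.055:
    L(0.476,-0.201,0.10,.15); s=env.state();print('w',s['width'],s['force'])
    L(0.487,-0.038,0.10,.2,3)
    L(0.487,-0.038,0.026,.12)
    print(env.state()['force'])
    env.gripper_to(.091)
    L(0.487,-0.038,0.16,.3)
    L(0.47,-0.28,0.32,.4,0)
    im=grab('wrist','w4')
    for n,z in dict(round_stand=.016,pen=.01,napkin_pack=.05).items():
        for d in models.masks_of('wrist',n):
            if d['p']>.3: print(n,round(d['p'],2),np.round(d['position']),d['mask'].sum(),np.round(ray('wrist',d['position'],z),4))
print(env.state()['clock'])
E
```

```text
w 0.06607365392792187 [-0.69495478  0.79417398  8.49751019]
w 0.06574314486327365 [-0.41789929 -0.32348601 -1.41653731]
[-0.48946172  0.31496645 -1.2387305 ]
round_stand 0.57 [118. 326.] 7884 [ 0.4778 -0.2054  0.016 ]
pen 0.82 [233. 352.] 1378 [ 0.5108 -0.3385  0.01  ]
napkin_pack 0.63 [  9. 334.] 843 [ 0.4852 -0.1024  0.05  ]
24.95
```

View pics/w4.png

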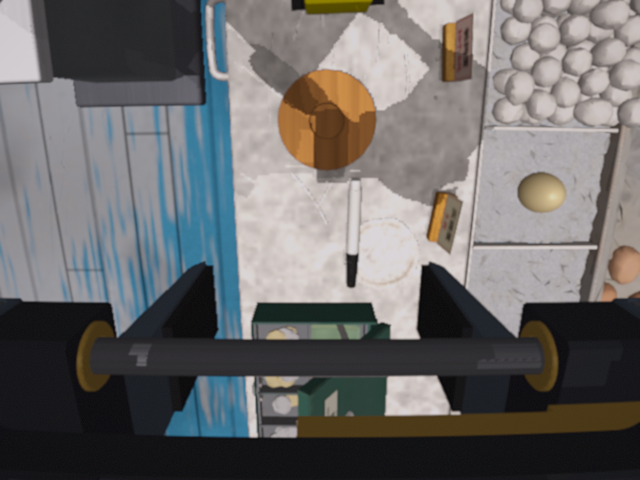

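The round stand is clear, with its well at about (326,119). The pen is untouched and the pack is on the mat. Next is a close look at the bottle.

```bash
python3 - <<'E'
from h import *
print('well',ray('wrist',(119,326),.016),ray('wrist',(121,326),.006))
L(.43,-.1,.32,.5)
L(0.44,0.19,0.30,.5)
im=grab('wrist','w5')
for n,z in dict(square_stand=.016,sauce_bottle=.084,shaker=.09).items():
    for d in models.masks_of('wrist',n):
        if d['p']>.3: print(n,round(d['p'],2),np.round(d['position']),d['mask'].sum(),np.round(ray('wrist',d['position'],z),4))
print(env.state()['clock'])
E
```

```text
well [ 0.4788176  -0.20662903  0.016     ] [ 0.47903918 -0.20898432  0.006     ]
square_stand 0.94 [ 98. 337.] 6960 [0.4614 0.2819 0.016 ]
sauce_bottle 0.92 [ 47. 484.] 2400 [0.5858 0.3242 0.084 ]
sauce_bottle 0.85 [105. 351.] 581 [0.4705 0.2737 0.084 ]
shaker 0.84 [278. 327.] 1828 [0.4498 0.1099 0.09  ]
26.8
```

View pics/w5.png

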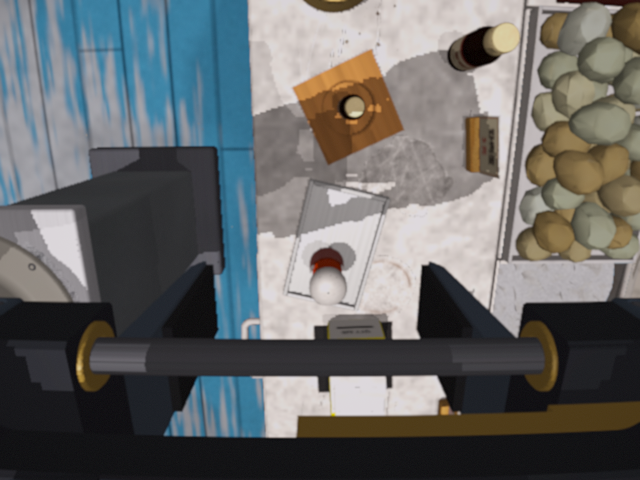

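Small bottle cap is at (353,106), the shaker cap at (328,286), and the pack lies straight on the mat. I'll move the bottle.

```bash
python3 - <<'E'
from h import *
b=ray('wrist',(106,353),.084);k=ray('wrist',(286,328),.09);print(b,k)
env.gripper_to(.06)
L(b[0],b[1],.17,.4,90)
L(b[0],b[1],.034,.2)
env.gripper_to(0); s=env.state();print('w',s['width'],s['force'])
if .02<s['width']<.03:
    L(b[0],b[1],.16,.25)
    L(.479,-.2075,.16,.4); print(env.state()['width'])
    L(.479,-.2075,.06,.25)
    L(.479,-.2075,.035,.08)
    print(env.state()['force'],env.state()['width'])
    env.gripper_to(.06)
    L(.479,-.2075,.16,.3)
    L(0.47,-0.28,0.32,.4,0)
    im=grab('wrist','w6')
    for d in models.masks_of('wrist','sauce_bottle'): print(d['p'],d['position'],ray('wrist',d['position'],.084))
print(env.state()['clock'])
E
```

```text
[0.47211693 0.27317015 0.084     ] [0.45055121 0.10169436 0.09      ]
w 0.02431315182442502 [-1.05246232 -0.16010096  5.23241513]
0.024228826034982418
[ 0.62653916 -0.51126556 -0.70048665] 0.02432164151971592
0.66 [118.0, 326.0] [ 0.47770004 -0.20606428  0.084     ]
0.64 [7.4, 335.1] [ 0.48525265 -0.10956215  0.084     ]
36.8667
```

View pics/w6.png

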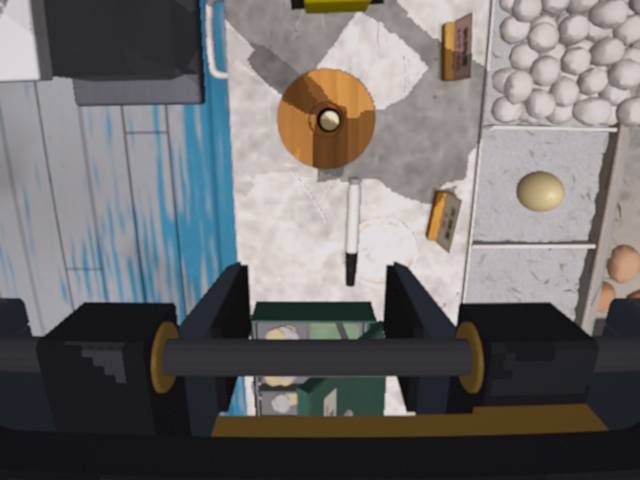

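The bottle stands upright in the round well, its cap at (329,120). The shaker is next, after a fresh mask of the now-empty square stand.

```bash
python3 - <<'E'
from h import *
env.gripper_to(.085)
L(.43,-.1,.32,.5)
L(0.44,0.19,0.30,.5)
im=grab('wrist','w7')
d=models.masks_of('wrist','square_stand')[0]
c=max(cv2.findContours(d['mask'].astype(np.uint8),0,2)[0],key=cv2.contourArea)
B=np.array([ray('wrist',p[::-1],.016)[:2] for p in cv2.boxPoints(cv2.minAreaRect(c))])
w=B.mean(0);print('stand',d['p'],w,ray('wrist',d['position'],.016),np.linalg.norm(B-np.roll(B,1,0),axis=1))
ok=np.linalg.norm(w-[.473,.272])<.005
w=(w+[.4729,.2719])/2
k=(.4505,.104)
L(*k,.20,.35,90)
L(*k,.045,.2)
env.gripper_to(0); s=env.state();print('w',s['width'],s['force'])
if ok and .035<s['width']<.046:
    L(*k,.14,.25); print(env.state()['force'],env.state()['width'])
    L(*w,.14,.3)
    L(*w,.07,.2); L(*w,.0475,.06)
    print(env.state()['force'],env.state()['width'])
    env.gripper_to(.07)
    L(*w,.18,.3)
    L(0.44,0.19,0.32,.4,0)
    im=grab('wrist','w8')
print(env.state()['clock'])
E
```

```text
stand 0.68 [0.47340805 0.27235083] [0.47290613 0.27523544 0.016     ] [0.09231833 0.08989464 0.0907716  0.09414908]
w 0.040768096989143854 [ 0.58605419 -0.30754327  1.1595863 ]
[-0.27185991  0.26303015 -1.57279163] 0.040276779220557765
[-0.51553929  0.64086724 -1.48371281] 0.04055123984268623
47.8417
```

View pics/w8.png

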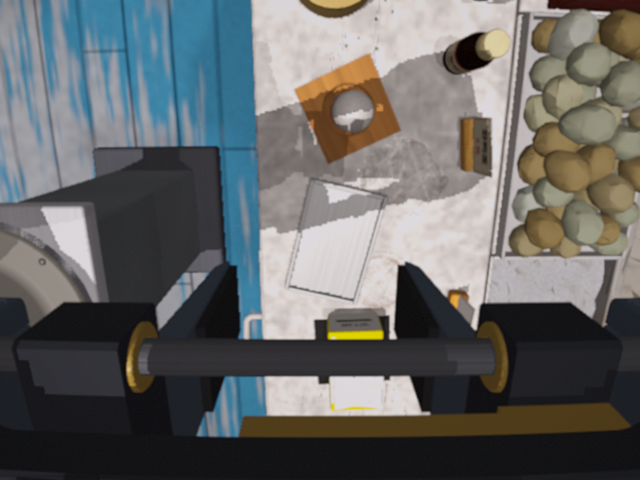

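The shaker stands in the square well at (352,110). The tray is empty, with corners near (312,178), (386,195), (355,302) and (286,288).

```bash
python3 - <<'E'
from h import *
P=np.array([ray('wrist',(r,c),.013)[:2] for c,r in [(312,178),(386,195),(355,302),(286,288)]])
print(P.mean(0),[np.linalg.norm(P[i]-P[i-1]).round(3) for i in range(4)],[np.degrees(np.arctan2(*(P[i]-P[i-1])[::-1])).round(1) for i in range(4)])
for rc in [(310,355),(318,355),(340,355),(409,358)]: print(rc,ray('wrist',rc,.051))
d=[x for x in models.masks_of('wrist','napkin_tray')][0]
c=max(cv2.findContours(d['mask'].astype(np.uint8),0,2)[0],key=cv2.contourArea)
r=cv2.minAreaRect(c);B=np.array([ray('wrist',p[::-1],.013)[:2] for p in cv2.boxPoints(r)]);print(d['p'],B.mean(0),B.round(3).tolist())
E
```

```text
[0.46028879 0.11697911] [np.float64(0.141), np.float64(0.089), np.float64(0.141), np.float64(0.089)] [np.float64(76.6), np.float64(-12.9), np.float64(-103.3), np.float64(167.5)]
(310, 355) [0.48372031 0.04692069 0.051     ]
(318, 355) [0.48402282 0.03650611 0.051     ]
(340, 355) [0.48488771 0.00711314 0.051     ]
(409, 358) [ 0.49178829 -0.0932896   0.051     ]
0.65 [0.46157228 0.11509366] [[0.397, 0.056], [0.431, 0.198], [0.522, 0.176], [0.496, 0.031]]
```

```bash
python3 - <<'E'
from h import *
env.gripper_to(.091)
p=(.487,-.037);q=(.4605,.117)
L(*p,.15,.35,3)
L(*p,.027,.2)
env.gripper_to(0); s=env.state();print('w',s['width'],s['force'])
if s['width']>.06:
    L(*p,.10,.2); print(env.state()['force'])
    L(*q,.10,.2,-13)
    L(*q,.05,.15); L(*q,.0305,.05); print(env.state()['force'],env.state()['width'])
    env.gripper_to(.091)
    L(*q,.16,.25)
    L(0.42,0.03,0.33,.4,0)
    im=grab('wrist','w9')
    for n,z in dict(napkin_pack=.053,napkin_tray=.013).items():
      for d in models.masks_of('wrist',n):
        if d['p']>.4:
            c=max(cv2.findContours(d['mask'].astype(np.uint8),0,2)[0],key=cv2.contourArea)
            print(n,d['p'],np.round([ray('wrist',x[::-1],z)[:2] for x in cv2.boxPoints(cv2.minAreaRect(c))],3).tolist())
    grab('side','s9')
print(env.state()['clock'])
E
python3 -c "
import cv2,numpy as np
a=cv2.imread('pics/w9.png')[:300,200:600];b=cv2.imread('pics/s9.png')[180:330,180:540]
cv2.imwrite('pics/f.png',np.vstack([cv2.resize(a[:,:],(400,300)),cv2.resize(b,(720,300))[:,:400]*0+0]) if 0 else np.vstack([cv2.copyMakeBorder(a,0,0,0,320,0),cv2.resize(b,(720,300))]))"
```

```text
w 0.06609013818971314 [-0.96376234  0.69972529  9.15167926]
[-0.92943516 -0.07097943 -0.59968819]
[-0.18015162 -0.63586352 -1.11409898] 0.06592683947227108
napkin_pack 0.63 [[0.41, 0.069], [0.44, 0.179], [0.505, 0.163], [0.479, 0.051]]
napkin_tray 0.91 [[0.394, 0.057], [0.43, 0.196], [0.521, 0.175], [0.492, 0.034]]
55.2167
```

View pics/f.png

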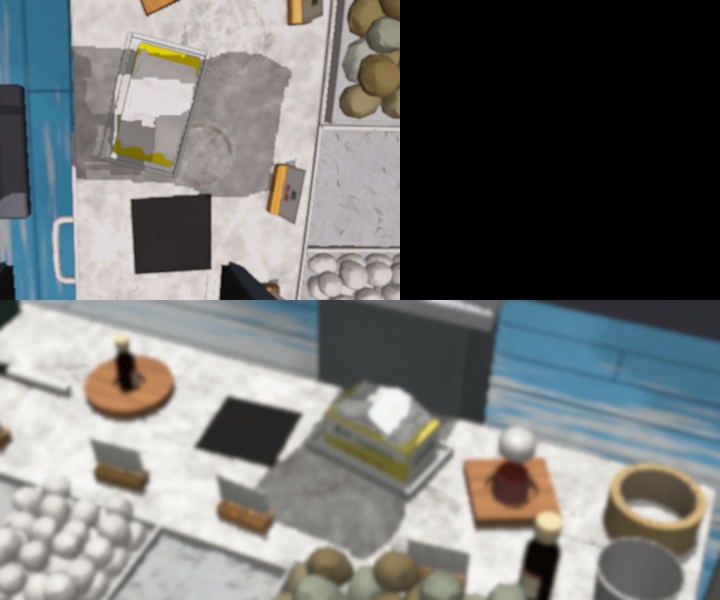

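The wrist view (top) shows the pack inside the tray walls on all sides. The side view (bottom) shows it flat there, the bottle upright in the round stand, the shaker upright in the square stand, and the mat empty. I'll hand in.

```bash
python3 -c "
from h import *
print(job.finish_job(),env.state()['width'],env.state()['clock'])"
```

```text
the job is handed in; nothing more can be done
the job is handed in; nothing more can be done
```

All three things are in their places and the job is handed in. I moved the napkin pack to the mat first, then the bottle into the round stand, the shaker into the square stand, and finally the pack into the tray.

- **First grasp missed:** the real fingertips sit about 30 mm higher than the reported TCP. The fingers closed in the soft paper and nothing moved. I then lowered the closed fingers onto the pack's box top to measure the offset (about 11 N contact), corrected for it, and every later grasp held.
- **Last checks:** the final pictures at 55 s of the 109 s show the bottle and shaker upright in their wells. The pack lies flat inside the tray, about 2–3 mm off centre. The gripper was open and clear of everything.
- **Bystanders:** the tape, cup and pen looked undisturbed in the final pictures. I measured only the pen's position during the job, not the tape or cup.
- **Not confirmed:** the final state printout right after hand-in gave no numbers, so the gripper opening was not read again at that point. No last check failed.

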